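# Find the bronze cores by weight

### The job

Each of the three closed tins on the stone ledge under the gas pipe holds either a bronze core or the light wooden pattern for one; one or two of the three hold bronze, and only their weight tells. Feel which are heavy, set every tin with bronze upright on the flat terracotta tile and leave the wooden ones standing upright on the ledge. Set the tins down rather than dropping them, don't tip them over, and don't disturb the bowl, brush or bottle.

Things in the scene. Friction and masses are not known exactly. Their poses are not given: they have to be found in the camera images.
- tin_a: plain steel tin with a closed lid, upright cylinder 50 mm in diameter (lid 51 to 53 mm) and 73 mm tall with its slightly domed top, standing on the stone ledge; all three look the same. Empty it weighs about 110 g; with a wooden core inside about 150 g in all, with a bronze core 480 to 620 g in all. The lid stays on. Origin: centre of its underside, z along its axis; yaw means nothing
- tin_b: plain steel tin with a closed lid, upright cylinder 50 mm in diameter (lid 51 to 53 mm) and 73 mm tall with its slightly domed top, standing on the stone ledge; all three look the same. Empty it weighs about 110 g; with a wooden core inside about 150 g in all, with a bronze core 480 to 620 g in all. The lid stays on. Origin: centre of its underside, z along its axis; yaw means nothing
- tin_c: plain steel tin with a closed lid, upright cylinder 50 mm in diameter (lid 51 to 53 mm) and 73 mm tall with its slightly domed top, standing on the stone ledge; all three look the same. Empty it weighs about 110 g; with a wooden core inside about 150 g in all, with a bronze core 480 to 620 g in all. The lid stays on. Origin: centre of its underside, z along its axis; yaw means nothing
- ledge: fixed stone slab 170 (x) by 460 (y) by 30 mm high; origin at the centre of its underside, top 30 mm above it. The tins stand on it in a row along its y, about 125 mm apart, about 10 mm to the -x side of its middle line. Uprights of 22 mm copper pipe stand on it at x = +10 mm, y = +-215 mm
- pipe (a point): middle of the axis of a fixed copper gas pipe, 22 mm in diameter (27 mm at its fittings), that runs along the ledge's y over the tins, 195 mm above the table and about 20 mm to the +x side of the tins' axes. It blocks a gripper straight above a tin; coming in from the -x side with the tool leaning back about 35 degrees clears it
- tile: fixed flat terracotta tile 200 (x) by 220 (y) by 20 mm high, to the right of the ledge, nothing above it; origin at the centre of its underside, top 20 mm above it. Room for two tins side by side along y. Far beyond it, out of the way, stands a fixed white lidded pot 119 mm tall (at about x = 0.81, y = -0.23 m)
- bowl: loose copper bowl, 100 mm across, 45 mm high, bystander; origin at the centre of its underside
- brush: loose wooden brush 200 mm long lying flat, bystander; origin at its middle, x along its length
- bottle: loose white plastic bottle with a blue cap, 60 mm in diameter, 150 mm tall, bystander; origin at the centre of its underside
Mind the look-alikes: they are no part of the job. Leave any green or pink look-alike of the tin_a alone.

How it is judged:
At the end, for the whole second after the job is handed in: Every tin stands upright (within 0.12 rad) and still: each tin holding bronze on the tile (it rests on it with more than 3.1 N), each tin holding wood on the ledge (it rests on it with 0.4 to 3.1 N) (angle between each of tin_a, tin_b, tin_c's own z axis and vertical below 0.12 rad and linear speed of each of tin_a, tin_b, tin_c below 0.02 m/s and (contact force between tin_a and tile above 3.1 N or contact force between tin_a and ledge between 0.4 and 3.1 N) and (contact force between tin_b and tile above 3.1 N or contact force between tin_b and ledge between 0.4 and 3.1 N) and (contact force between tin_c and tile above 3.1 N or contact force between tin_c and ledge between 0.4 and 3.1 N)); the robot touches nothing.
It fails at once if a tin is tipped over (more than 0.7 rad) (angle between any of tin_a, tin_b, tin_c's own z axis and vertical above 0.7 rad).
It fails at once if a tin is dropped (moves faster than 0.8 m/s with no finger on it) ((linear speed of tin_a above 0.8 m/s and contact force between the fingers and tin_a below 0.1 N) or (linear speed of tin_b above 0.8 m/s and contact force between the fingers and tin_b below 0.1 N) or (linear speed of tin_c above 0.8 m/s and contact force between the fingers and tin_c below 0.1 N)).
It fails at once if the bowl, brush or bottle is shifted by more than 30 mm (distance of any of bowl, brush, bottle from where it was at the start of the episode above 0.03 m).
It also fails if it takes over 72 s, if anything falls off the work surface, if the arm or the gripper's body presses on something with over 40 N, if the wrist force passes 120 N, or if a joint passes its speed limit or range.

### The arm

A 6-joint arm with a two-finger parallel gripper is mounted at the origin on the work surface. World frame = base frame: x ahead of the robot, y to its left, z up, the work surface at z = 0. Lengths are in m, angles in rad, forces in N, time in s.
With the tool pointing down it reaches from about 0.3 to 0.85 m from the base axis. Payload 5.4 kg.
Tool frame: the origin (TCP) lies midway between the tips of the shut fingers; the grasp point (between the pads) lies 19 mm behind it (r.grip_depth is the z of the grasp point in the tool frame, in m); z points along the fingers, y is the line along which they close (so a half turn about z gives the same grasp; the last joint's range is limited). The gripper opens to 85 mm and grips with 20 to 120 N. Pads are 22 mm wide; open, the fingers measure 114 mm over their backs; the gripper's body (76 mm by 85 mm) begins 54 mm behind the grasp point. The pads swing forward as they close: fully open they stand 13 mm farther back than shut.
Start: joints at [-1.489, 0.158, 1.597, -0, 1.386, -0.21], TCP at [0.165, -0.551, 0.2] pointing down, gripper open.
Joint ranges: [-2.91, 2.91], [-0.94, 2.29], [0.18, 2.7], [-1.29, 4.43], [0.17, 2.64], [-3, 3]. Speed limits (rad/s): [2.57, 2.57, 3.14, 3.14, 3.14, 3.14].

### API

Orientations are given as a rotation vector (axis times angle).
In Python, from cell import get_state, viewer, r gives the robot as it stands.
- The arm moves only by the tool send_rows, never from a script. Its argument "targets" is a list that holds one entry, the list of rows, each a list of 7 numbers: the closure, from -1 (fully open) to 1 (shut), so that 0 is half open, then the shift along the tool's x, y, z in units of 0.5 m (1.0 is 0.5 m), then the turn, a rotation vector about the tool's x, y, z in units of 2 rad (1.0 is 2 rad). In form: [[[jaw, dx, dy, dz, wx, wy, wz], ...]]. A call has 1 to 20 rows; each row shifts and turns the commanded pose from where the row before left it, along the tool's axes as they then stand; what a row does not reach is not made up. A row lasts 1/10 s, in which the tool goes at most 50 mm and 8.59 degrees, less where a joint would pass 70% of its speed; a pose out of reach is approached as far as the arm can. A call with a number of a shift or a turn outside -1 to 1 is refused whole. A call with a gripper value outside its range is refused whole. The fingers move at their own pace and stop on an object; "newtons" is the grip in N (left out, the last holds). Time passes only in rows, so rows that do not move let the fingers close. It gives the time, the measured TCP pose, the force, the opening and the grip force at its end, in the units of the state.
- get_state(): the state, without advancing time (a new reading comes with each control period).
- viewer.grab_frame(name): name is "scene" or "top" or "wrist"; returns a dict with "frame" (480x640x3 uint8, red, green, blue), "K" (3x3 intrinsics, pixels), "xyz" and "rotation" of the camera in the world. Camera axes: x right, y down, z forward; pixel columns grow to the right and rows downward; lengths in m; the calibration is good to about 2 mm. A picture is of the moment at which its call begins. There is no depth.
- r.sign_off(): hands the job in; it is judged then, once.
The state is a dict: "time_s": time; "q": joint angles; "joint_vel": joint speeds; "tau": joint torques, N m; "ee_pos": TCP position; "tool_rot": TCP orientation; "force": force on the tool from outside, world axes, zero at the start; "moment": the same for the moment, N m; "grip_width": finger opening in m; "gripper_force": force on a finger pad.
Only numpy, scipy, OpenCV 4.12 (cv2) and the standard library are available. Lean on these libraries where they do the work, as an engineer would, in place of code of your own. Each camera call takes 0.05 s, during which the arm holds its last target. There are 200 camera calls.

## Working session

There is one attempt and no reset: what is moved stays moved. The work goes in short steps, Python scripts to look and compute and a tool call to move; the robot and the scene stay as the last step left them, time stands still between calls to the robot, and variables do not carry over. Pictures are saved under pics/ and viewed, at most 10 in all, crops included, and the job is handed in when it is done.

Besides the shell and the picture viewer there is one more tool, called after "Request:" by a JSON object that holds its "fn" and its "kwargs", one argument or row to a line. send_rows: Moves the arm, as the interface text tells. Shifts and turns lie within -1 to 1; 1 stands for 0.5 m of shift or 2 rad of turn. Its arguments: {"type":"object","properties":{"targets":{"type":"array"},"newtons":{"type":"number"}},"required":["targets"]}

```bash
mkdir -p pics
python3 - <<'E'
from cell import get_state, viewer, r
import cv2, numpy as np
np.set_printoptions(precision=4,suppress=True)
for n in ("scene","top"):
    f=viewer.grab_frame(n); cv2.imwrite(f"pics/{n}0.png",f["frame"][:,:,::-1])
    print(n,f["K"].tolist(),np.array(f["xyz"]),np.array(f["rotation"]).tolist())
s=get_state(); print(s, r.grip_depth)
E
ls
```

```text
scene [[503.4376921264174, 0.0, 319.1554376855961], [0.0, 503.4376921264174, 235.55948015969224], [0.0, 0.0, 1.0]] [1.2699 0.3423 1.0431] [-1.460252612423517, -2.211221136088111, 0.8244478470453799]
top [[495.4402805779424, 0.0, 319.58426328624125], [0.0, 495.4402805779424, 233.72311802604025], [0.0, 0.0, 1.0]] [0.3956 0.0206 1.301 ] [-2.12933412824156, 2.154236569063707, -0.1579371618871887]
{'time_s': 0.1, 'q': array([-1.4891,  0.159 ,  1.5981, -0.    ,  1.3862, -0.2101]), 'joint_vel': array([-0.0002, -0.0005, -0.0022, -0.0009,  0.0011,  0.0009]), 'tau': array([ -0.0001, -39.6995, -33.2336,  -0.0002,   0.0043,  -0.    ]), 'ee_pos': array([ 0.1653, -0.5501,  0.1995]), 'tool_rot': array([-3.1065, -0.4565, -0.0001]), 'force': array([-0.0497,  0.5669,  0.0897]), 'moment': array([ 0.0082, -0.0297, -0.013 ]), 'gripper_force': 0.0, 'grip_width': 0.08542169688143657} -0.0187
pics
```

View pics/scene0.png

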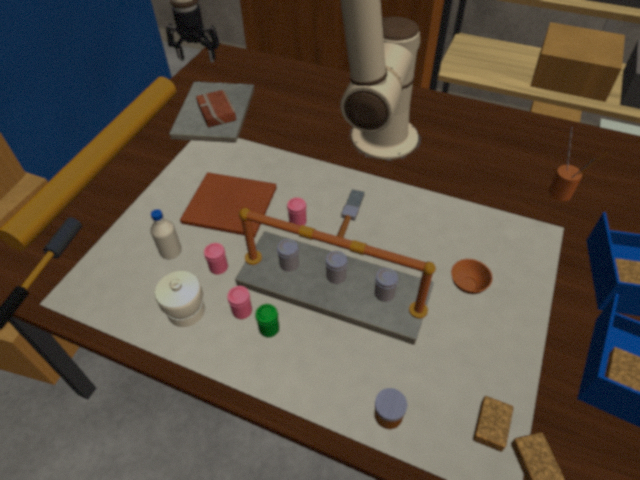

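View pics/top0.png

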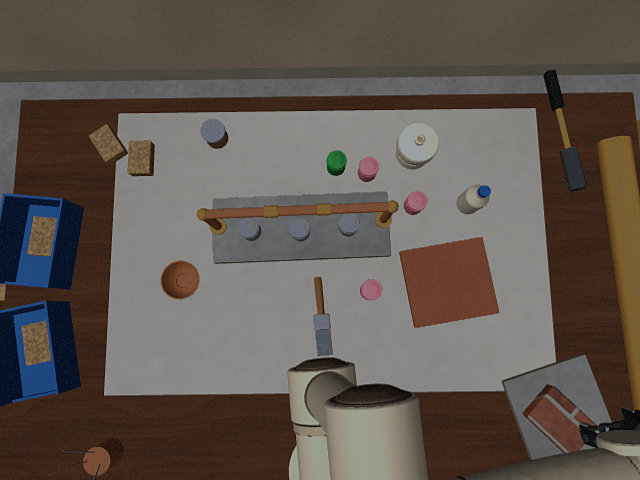

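Candidates for the tins (scene pixel / top pixel):
- Three steel tins under the pipe: (289,255), (337,267), (386,285) / (348,225), (299,230), (249,230).
- Look-alikes: pink at (297,211), (216,258) and (240,302); green at (267,320); a blue-grey, copper-sided one at (390,405) in the scene and (213,131) in the top view.

I choose the three steel ones on the ledge. Now a close crop to check them.

Run:
```python
import cv2, numpy as np
a=cv2.imread("pics/scene0.png")[200:340,225:445]; b=cv2.imread("pics/top0.png")[185:335,190:410]
a=cv2.resize(a,None,fx=3.6,fy=2.1*3.6/2.1,interpolation=2)[:,:792]
b=cv2.resize(b,None,fx=3.6,fy=3.6,interpolation=2)
cv2.imwrite("pics/s1.png",a); cv2.imwrite("pics/t1.png",b)
```

```text
(no output)
```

View pics/s1.png

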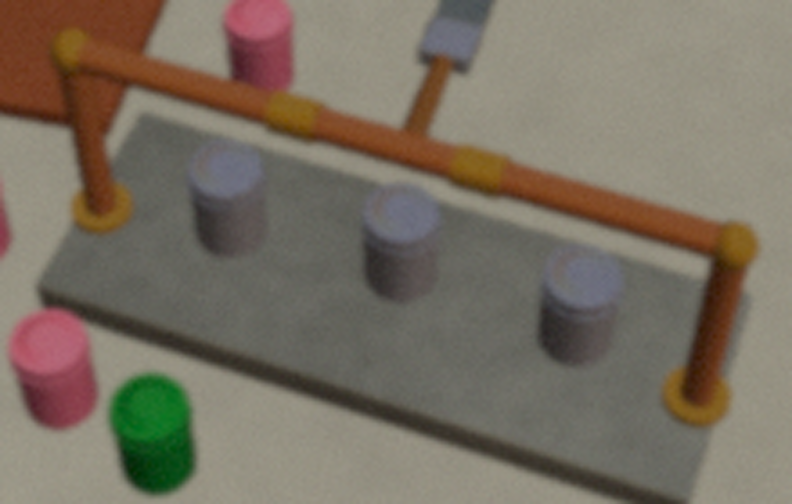

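View pics/t1.png

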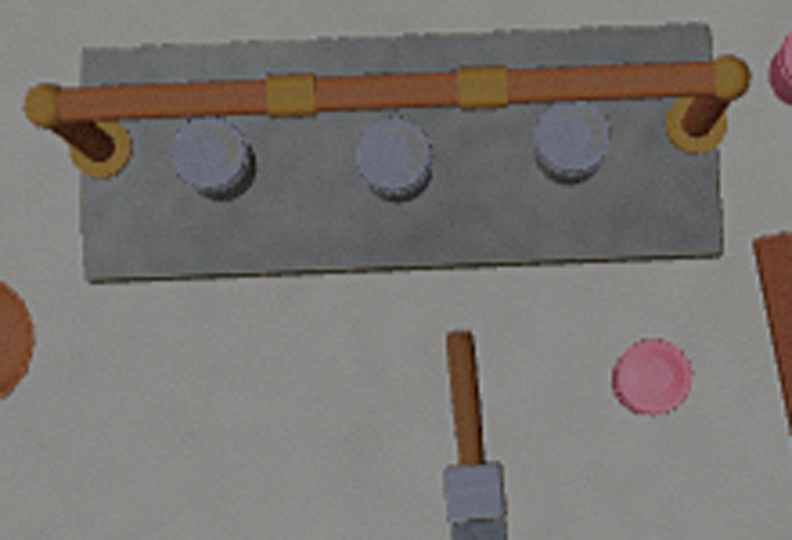

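Both crops show the three plain steel tins on the ledge under the pipe. Lid centres are about (228,170), (402,213), (584,276) in the scene crop and (570,140), (393,157), (207,157) in the top crop. The pink and green ones stand off the ledge.

```bash
cat > h.py <<'E'
import numpy as np, cv2
from scipy.spatial.transform import Rotation as R
from scipy.optimize import least_squares
np.set_printoptions(precision=4,suppress=True)
C={"scene":(np.array([[503.4377,0,319.1554],[0,503.4377,235.5595],[0,0,1]]),[1.2699,.3423,1.0431],[-1.460252612423517,-2.211221136088111,0.8244478470453799]),
"top":(np.array([[495.4403,0,319.5843],[0,495.4403,233.7231],[0,0,1]]),[.3956,.0206,1.301],[-2.12933412824156,2.154236569063707,-0.1579371618871887])}
def ray(cam,p):
    K,t,rv=C[cam]; return np.array(t),R.from_rotvec(rv).apply(np.linalg.inv(K)@[p[0],p[1],1])
def tri(a,b):
    o1,d1=ray("scene",a); o2,d2=ray("top",b)
    s=np.linalg.lstsq(np.c_[d1,-d2],o2-o1,rcond=None)[0]
    x,y=o1+s[0]*d1,o2+s[1]*d2; return (x+y)/2,np.linalg.norm(x-y)
def onz(cam,p,z):
    o,d=ray(cam,p); return o+d*(z-o[2])/d[2]
E
python3 - <<'E'
from h import *
S=lambda u,v:(225+u/3.6-.4,200+v/3.6-.4); T=lambda u,v:(190+u/3.6-.4,185+v/3.6-.4)
for a,b in [((228,170),(570,140)),((402,213),(393,157)),((584,276),(207,157))]:
    print("tin",*tri(S(*a),T(*b)),onz("scene",S(*a),.102),onz("top",T(*b),.102))
for n,a,b in [("pipeR",(71,46),(732,77)),("pipeL",(737,241),(42,105)),("fit1",(292,114),(483,87)),("fit2",(478,168),(291,95))]: print(n,*tri(S(*a),T(*b)))
for p in [(83,48),(710,25),(720,255),(90,280)]: print("ledge",onz("top",T(*p),.03))
print("ledge tri +x", tri(S(745,300),T(90,280)), tri(S(140,117),T(720,255)))
ts=[(216,174),(276,184),(247,234),(183,221)]; tt=[(415,327),(498,313),(0,0),(0,0)]
for p in [(400,251),(483,238),(498,313),(415,327)]: print("tile",onz("top",p,.02))
print(tri((276,184),(415,327)),tri((247,234),(400,251)),tri((183,221),(483,238)))
for n,p,z in [("bowl",(180,279),.045),("brushtip",(318,278),.02),("brushend",(325,354),.02),("bottle",(483,191),.15),("pink",(371,290),.073),("pink2",(416,202),.073),("pink3",(368,168),.073)]: print(n,onz("top",p,z))
f=R.from_rotvec([-3.1065,-.4565,0]).as_matrix(); print(f)
E
```

```text
tin [ 0.6028 -0.047   0.0968] 0.0003051504918945288 [ 0.6065 -0.045   0.102 ] [ 0.6018 -0.0465  0.102 ]
tin [0.5922 0.0746 0.0977] 0.0004238335803705097 [0.5951 0.076  0.102 ] [0.5915 0.0742 0.102 ]
tin [0.5939 0.2013 0.0975] 0.0006920826781414266 [0.5972 0.2017 0.102 ] [0.5931 0.201  0.102 ]
pipeR [ 0.6233 -0.1424  0.2004] 0.0028068107050241804
pipeL [0.611  0.2898 0.2018] 0.0002620159351200738
fit1 [0.6198 0.0126 0.1993] 0.000899698118828521
fit2 [0.616  0.1333 0.1998] 0.001151474418748356
ledge [0.6866 0.3032 0.03  ]
ledge [ 0.6981 -0.1544  0.03  ]
ledge [ 0.5294 -0.1562  0.03  ]
ledge [0.5168 0.2946 0.03  ]
ledge tri +x (array([0.5174, 0.2966, 0.0226]), np.float64(0.0007934344820701669)) (array([ 0.5306, -0.1583,  0.0238]), np.float64(0.0026699442127163854))
tile [ 0.5418 -0.185   0.02  ]
tile [ 0.5733 -0.4025  0.02  ]
tile [ 0.3798 -0.429   0.02  ]
tile [ 0.3471 -0.2162  0.02  ]
(array([ 0.3467, -0.216 ,  0.017 ]), np.float64(0.001397702985472854)) (array([ 0.5458, -0.1934,  0.0155]), np.float64(0.01661208932540203)) (array([ 0.5718, -0.3996,  0.0094]), np.float64(0.013326091647486429))
bowl [0.4742 0.3782 0.045 ]
brushtip [0.4742 0.0289 0.02  ]
brushend [0.2827 0.0133 0.02  ]
bottle [ 0.6681 -0.3664  0.15  ]
pink [ 0.4399 -0.1017  0.073 ]
pink2 [ 0.6599 -0.2214  0.073 ]
pink3 [ 0.7501 -0.1023  0.073 ]
[[ 0.9577  0.2877 -0.0003]
 [ 0.2877 -0.9577  0.0017]
 [ 0.0003 -0.0017 -1.    ]]
```

```bash
cat >> h.py <<'E'
L=np.deg2rad(35); ZT=np.array([np.sin(L),0,-np.cos(L)])
RT=np.c_[[np.cos(L),0,np.sin(L)],[0,-1,0],ZT]
def tcp(g,back=0,adv=.004): return np.array(g)+ZT*(.0187+adv-back)
def go(p,Rm,to):  # units of tool shift
    return Rm.T@(np.array(to)-p)/.5
def state():
    from cell import get_state
    s=get_state(); return s,R.from_rotvec(s["tool_rot"]).as_matrix()
E
python3 - <<'E'
from h import *
s,M=state(); p=s["ee_pos"]; a=np.array([.42,-.2,.28])
print("shift",go(p,M,a)); print("turn",R.from_matrix(M.T@RT).as_rotvec()/2)
pre=tcp([.602,-.047,.07],.11); print("then",go(a,RT,pre),pre)
E
```

```text
shift [ 0.6893 -0.5243 -0.1598]
turn [-0.0454  0.3032  0.1411]
then [ 0.0573 -0.306   0.3782] [ 0.5519 -0.047   0.1415]
```

Request:
{"fn": "send_rows", "kwargs": {
  "targets": [
    [[-1,0.0492,-0.0374,-0.0114,0,0,0],[-1,0.0492,-0.0374,-0.0114,0,0,0],[-1,0.0492,-0.0374,-0.0114,0,0,0],[-1,0.0492,-0.0374,-0.0114,0,0,0],[-1,0.0492,-0.0374,-0.0114,0,0,0],[-1,0.0492,-0.0374,-0.0114,0,0,0],[-1,0.0492,-0.0374,-0.0114,0,0,0],[-1,0.0492,-0.0374,-0.0114,0,0,0],[-1,0.0492,-0.0374,-0.0114,0,0,0],[-1,0.0492,-0.0374,-0.0114,0,0,0],[-1,0.0492,-0.0374,-0.0114,0,0,0],[-1,0.0492,-0.0374,-0.0114,0,0,0],[-1,0.0492,-0.0374,-0.0114,0,0,0],[-1,0.0492,-0.0374,-0.0114,0,0,0],[-1,0,0,0,-0.0076,0.0505,0.0235],[-1,0,0,0,-0.0076,0.0505,0.0235],[-1,0,0,0,-0.0076,0.0505,0.0235],[-1,0,0,0,-0.0076,0.0505,0.0235],[-1,0,0,0,-0.0076,0.0505,0.0235],[-1,0,0,0,-0.0076,0.0505,0.0235]]
  ],
  "newtons": 45
}}

```text
time_s: 2.1
ee_pos: [0.42, -0.2009, 0.2802]
tool_rot: [2.992, -0.001, 0.95]
force: [-1.1, 0.0, 0.2]
grip_width: 0.0856
gripper_force: 0.0
```

```bash
cat > n.py <<'E'
import sys; from h import *
# usage: n.py x y z(grasp) [back]
g=[float(v) for v in sys.argv[1:4]]; b=float(sys.argv[4]) if len(sys.argv)>4 else 0
s,M=state(); p=s["ee_pos"]
print("t",s["time_s"],"tcp",p,"q",s["q"],"F",s["force"],"w",s["grip_width"])
print("turn",R.from_matrix(M.T@RT).as_rotvec()/2,"shift",go(p,M,tcp(g,b)),"M z",M[:,2])
E
python3 n.py .602 -.047 .07 .11
```

```text
t 2.1 tcp [ 0.42   -0.2009  0.2802] q [-1.1328 -0.6803  2.2418  0.5665  1.3289  0.3709] F [-1.0996  0.0341  0.1723] w 0.085605291412883
turn [ 0.0014 -0.0019 -0.    ] shift [ 0.0556 -0.3088  0.378 ] M z [ 0.5767 -0.0029 -0.817 ]
```

Request:
{"fn": "send_rows", "kwargs": {
  "targets": [
    [[-1,0.0056,-0.0309,0.0378,0,0,0],[-1,0.0056,-0.0309,0.0378,0,0,0],[-1,0.0056,-0.0309,0.0378,0,0,0],[-1,0.0056,-0.0309,0.0378,0,0,0],[-1,0.0056,-0.0309,0.0378,0,0,0],[-1,0.0056,-0.0309,0.0378,0,0,0],[-1,0.0056,-0.0309,0.0378,0,0,0],[-1,0.0056,-0.0309,0.0378,0,0,0],[-1,0.0056,-0.0309,0.0378,0,0,0],[-1,0.0056,-0.0309,0.0378,0,0,0],[-1,0,0,0,0,0,0]]
  ]
}}

```text
time_s: 3.2
ee_pos: [0.55, -0.044, 0.1378]
tool_rot: [-2.997, -0.005, -0.936]
force: [-0.4, 0.8, -0.5]
grip_width: 0.0854
gripper_force: 0.0
```

```bash
python3 n.py .602 -.047 .07
python3 - <<'E'
from h import *
from cell import viewer
f=viewer.grab_frame("wrist"); im=f["frame"][:,:,::-1].copy()
K=np.array(f["K"]);rt=R.from_rotvec(f["rotation"]);t=np.array(f["xyz"]); print(t)
for p in [(.602,-.047,.103),(.602,-.047,.03),(.592,.0745,.103),(.593,.201,.103)]:
    c=rt.inv().apply(np.array(p)-t); 
    if c[2]>0:
        u=K@c/c[2]; print(p,u[:2]); cv2.drawMarker(im,(int(u[0]),int(u[1])),(0,0,255),0,14,1)
cv2.imwrite("pics/w1.png",im)
E
```

```text
t 3.2 tcp [ 0.55   -0.044   0.1378] q [-0.4623 -0.3044  2.2873  0.4356  0.6515  0.8248] F [-0.4427  0.75   -0.5265] w 0.0854263472390381
turn [-0.0011  0.0027  0.0012] shift [0.0085 0.0066 0.2161] M z [ 0.5692  0.0023 -0.8222]
[ 0.5066 -0.0434  0.3186]
(0.602, -0.047, 0.103) [324.5674 209.4285]
(0.602, -0.047, 0.03) [323.3245 242.3567]
(0.592, 0.0745, 0.103) [147.6295 222.4775]
(0.593, 0.201, 0.103) [-35.8411 220.783 ]
```

View pics/w1.png

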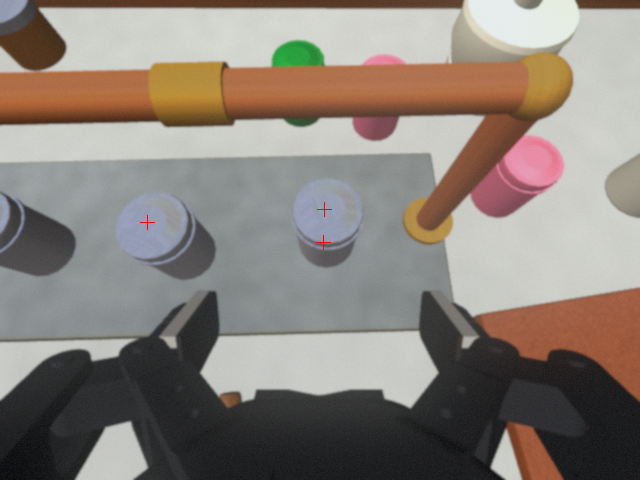

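The wrist view shows the right tin's lid at (328,209), 3 px right of the prediction, and the middle lid at (156,227), about 8 px right. So the right tin is at y ≈ -0.049 and the middle tin at y ≈ 0.069.

Request:
{"fn": "send_rows", "kwargs": {
  "targets": [
    [[-1,0.0011,0.0013,0.027,0,0,0],[-1,0.0011,0.0013,0.027,0,0,0],[-1,0.0011,0.0013,0.027,0,0,0],[-1,0.0011,0.0013,0.027,0,0,0],[-1,0.0011,0.0013,0.027,0,0,0],[-1,0.0011,0.0013,0.027,0,0,0],[-1,0.0011,0.0013,0.027,0,0,0],[-1,0.0011,0.0013,0.027,0,0,0],[-1,0,0,0,0,0,0],[-1,0,0,0,0,0,0]]
  ]
}}

```text
time_s: 4.25
ee_pos: [0.6168, -0.0528, 0.0558]
tool_rot: [2.994, 0.0, 0.944]
force: [-0.6, -0.7, -0.4]
grip_width: 0.0852
gripper_force: 0.0
```

```bash
python3 n.py .602 -.049 .07
```

```text
t 4.25 tcp [ 0.6168 -0.0528  0.0558] q [-0.4068  0.065   2.1546  0.5932  0.414   0.6781] F [-0.5681 -0.7106 -0.4189] w 0.08516654340978148
turn [ 0.0012 -0.0002  0.0004] shift [-0.008  -0.0076  0.0052] M z [ 0.5739 -0.0023 -0.8189]
```

Request:
{"fn": "send_rows", "kwargs": {
  "targets": [
    [[0.3,0,0,0,0,0,0],[0.3,0,0,0,0,0,0],[0.3,0,0,0,0,0,0],[0.3,0,0,0,0,0,0],[0.3,0,0,0,0,0,0],[0.3,0,0,0,0,0,0],[0.3,0,0,0,0,0,0],[0.3,0,0,0,0,0,0]]
  ]
}}

```text
time_s: 5.05
ee_pos: [0.6176, -0.0521, 0.0566]
tool_rot: [2.993, 0.002, 0.947]
force: [-2.7, 0.9, 5.7]
grip_width: 0.0481
gripper_force: 45.3
```

Request:
{"fn": "send_rows", "kwargs": {
  "targets": [
    [[0.3,0.0057,0,-0.0082,0,0,0],[0.3,0.0057,0,-0.0082,0,0,0],[0.3,0.0057,0,-0.0082,0,0,0],[0.3,0.0057,0,-0.0082,0,0,0],[0.3,0,0,0,0,0,0],[0.3,0,0,0,0,0,0],[0.3,0,0,0,0,0,0],[0.3,0,0,0,0,0,0],[0.3,0,0,0,0,0,0],[0.3,0,0,0,0,0,0]]
  ]
}}

```text
time_s: 6.05
ee_pos: [0.6166, -0.052, 0.0749]
tool_rot: [2.995, 0.001, 0.943]
force: [-0.7, 0.1, -5.7]
grip_width: 0.0481
gripper_force: 46.7
```

Run:
```python
from h import *
from cell import viewer
s,_=state(); print(s["force"],s["moment"],s["tau"],s["ee_pos"])
f=viewer.grab_frame("wrist"); cv2.imwrite("pics/w2.png",f["frame"][:,:,::-1])
s,_=state(); print(s["force"],s["moment"])
```

```text
[-0.7268  0.0833 -5.7042] [ 0.0067  0.8055 -0.0309] [  0.0015 -32.3572 -31.3686   1.0391  -2.165    0.0033] [ 0.6166 -0.052   0.0749]
[ 0.6003 -0.1551 -4.4305] [0.0196 0.8045 0.0027]
```

View pics/w2.png

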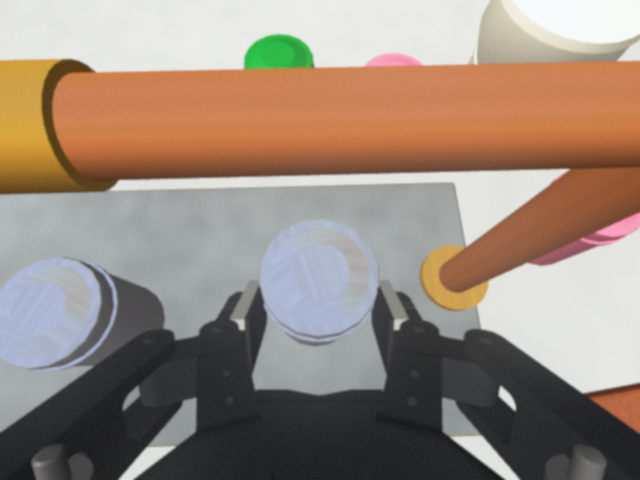

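Lifting adds about -5 N, and the jaws are 48 mm apart on the tin. The picture shows the lid at (320,278) held between the pads, so the right tin is bronze. I'll carry it to the far slot on the tile.

Request:
{"fn": "send_rows", "kwargs": {
  "targets": [
    [[0.3,-0.0115,0,-0.0325,0,0,0],[0.3,-0.0115,0,-0.0325,0,0,0],[0.3,-0.0115,0,-0.0325,0,0,0],[0.3,-0.0115,0,-0.0325,0,0,0],[0.3,-0.0115,0,-0.0325,0,0,0],[0.3,0.0191,0,-0.0273,0,0,0],[0.3,0.0191,0,-0.0273,0,0,0],[0.3,0.0191,0,-0.0273,0,0,0],[0.3,-0.0093,0.0566,-0.0066,0,0,0],[0.3,-0.0093,0.0566,-0.0066,0,0,0],[0.3,-0.0093,0.0566,-0.0066,0,0,0],[0.3,-0.0093,0.0566,-0.0066,0,0,0],[0.3,-0.0093,0.0566,-0.0066,0,0,0],[0.3,-0.0093,0.0566,-0.0066,0,0,0],[0.3,-0.0093,0.0566,-0.0066,0,0,0],[0.3,-0.0093,0.0566,-0.0066,0,0,0],[0.3,-0.0093,0.0566,-0.0066,0,0,0],[0.3,-0.0093,0.0566,-0.0066,0,0,0],[0.3,-0.0093,0.0566,-0.0066,0,0,0],[0.3,0,0,0,0,0,0]]
  ]
}}

```text
time_s: 8.1
ee_pos: [0.4829, -0.3678, 0.1769]
tool_rot: [2.989, -0.004, 0.942]
force: [-0.6, 0.6, -4.6]
grip_width: 0.0477
gripper_force: 51.6
```

```bash
cat > d.py <<'E'
import sys; from h import *
to=[float(v) for v in sys.argv[1:4]]
s,M=state(); p=s["ee_pos"]
print("t",s["time_s"],"tcp",p,"q",s["q"],"F",s["force"],"w",s["grip_width"])
print("turn",R.from_matrix(M.T@RT).as_rotvec()/2,"shift",go(p,M,to))
E
python3 d.py .4836 -.3635 .053
```

```text
t 8.1 tcp [ 0.4829 -0.3678  0.1769] q [-1.1594 -0.0431  1.9812  0.655   1.0297  0.117 ] F [-0.5977  0.5785 -4.6084] w 0.04773638866307889
turn [ 0.004   0.0002 -0.0001] shift [-0.1408 -0.0103  0.2037]
```

Request:
{"fn": "send_rows", "kwargs": {
  "targets": [
    [[0.3,-0.0117,-0.0008,0.017,0,0,0],[0.3,-0.0117,-0.0008,0.017,0,0,0],[0.3,-0.0117,-0.0008,0.017,0,0,0],[0.3,-0.0117,-0.0008,0.017,0,0,0],[0.3,-0.0117,-0.0008,0.017,0,0,0],[0.3,-0.0117,-0.0008,0.017,0,0,0],[0.3,-0.0117,-0.0008,0.017,0,0,0],[0.3,-0.0117,-0.0008,0.017,0,0,0],[0.3,-0.0117,-0.0008,0.017,0,0,0],[0.3,-0.0117,-0.0008,0.017,0,0,0],[0.3,-0.0117,-0.0008,0.017,0,0,0],[0.3,-0.0117,-0.0008,0.017,0,0,0],[0.3,0,0,0,0,0,0],[0.3,0,0,0,0,0,0],[0.3,0,0,0,0,0,0]]
  ]
}}

```text
time_s: 9.6
ee_pos: [0.4851, -0.3591, 0.0531]
tool_rot: [2.993, 0.001, 0.944]
force: [-0.2, -0.1, -5.0]
grip_width: 0.0477
gripper_force: 51.7
```

Request:
{"fn": "send_rows", "kwargs": {
  "targets": [
    [[0.3,-0.0023,0,0.0033,0,0,0],[0.3,0,0,0,0,0,0],[0.3,-0.0023,0,0.0033,0,0,0],[0.3,0,0,0,0,0,0],[0.3,0,0,0,0,0,0]]
  ]
}}

```text
time_s: 10.1
ee_pos: [0.4849, -0.3589, 0.0487]
tool_rot: [2.994, 0.001, 0.944]
force: [-0.7, 0.0, -2.8]
grip_width: 0.0473
gripper_force: 51.8
```

Request:
{"fn": "send_rows", "kwargs": {
  "targets": [
    [[0.3,-0.0011,0,0.0016,0,0,0],[0.3,0,0,0,0,0,0],[0.3,-0.0011,0,0.0016,0,0,0],[0.3,0,0,0,0,0,0],[0.3,0,0,0,0,0,0]]
  ]
}}

```text
time_s: 10.6
ee_pos: [0.486, -0.359, 0.0486]
tool_rot: [2.993, 0.003, 0.948]
force: [-4.4, 4.3, 11.6]
grip_width: 0.0476
gripper_force: 53.6
```

Request:
{"fn": "send_rows", "kwargs": {
  "targets": [
    [[-0.1,0.0011,0,-0.0016,0,0,0],[-0.2,0,0,0,0,0,0],[-0.4,0,0,0,0,0,0],[-0.6,0,0,0,0,0,0],[-1,0,0,0,0,0,0],[-1,0,0,0,0,0,0],[-1,0,0,0,0,0,0],[-1,0,0,-0.01,0,0,0],[-1,0,0,-0.02,0,0,0],[-1,0,0,-0.03,0,0,0],[-1,0,0,-0.03,0,0,0],[-1,0,0,-0.03,0,0,0],[-1,0,0,-0.03,0,0,0],[-1,0,0,-0.03,0,0,0],[-1,0,0,-0.03,0,0,0],[-1,0,0,-0.03,0,0,0]]
  ]
}}

```text
time_s: 12.2
ee_pos: [0.4153, -0.3585, 0.1469]
tool_rot: [2.993, 0.001, 0.943]
force: [-0.8, -0.0, -0.3]
grip_width: 0.0852
gripper_force: 0.0
```

```bash
python3 n.py .590 .069 .07 .15
python3 - <<'E'
from h import *
from cell import viewer
f=viewer.grab_frame("wrist"); cv2.imwrite("pics/w3.png",f["frame"][:,:,::-1])
E
```

```text
t 12.2 tcp [ 0.4153 -0.3585  0.1469] q [-1.303  -0.1278  2.125   0.6806  1.0708 -0.0469] F [-0.8474 -0.022  -0.2754] w 0.08521074692730829
turn [0.0014 0.0001 0.0007] shift [ 0.1993 -0.8549  0.0694] M z [ 0.5734 -0.0028 -0.8193]
```

View pics/w3.png

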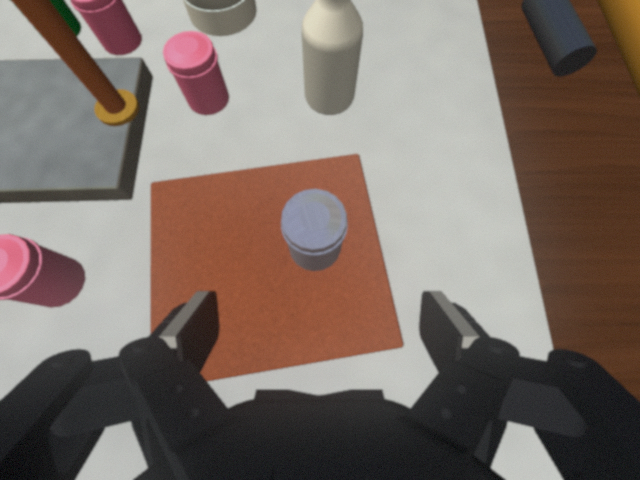

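The picture shows the tin upright on the tile at (315,225), with free space to its left for a second one. Next is the middle tin.

Request:
{"fn": "send_rows", "kwargs": {
  "targets": [
    [[-1,0.0153,0,-0.0218,0,0,0],[-1,0.0153,0,-0.0218,0,0,0],[-1,0.0153,0,-0.0218,0,0,0],[-1,0.0102,-0.057,0.009,0,0,0],[-1,0.0102,-0.057,0.009,0,0,0],[-1,0.0102,-0.057,0.009,0,0,0],[-1,0.0102,-0.057,0.009,0,0,0],[-1,0.0102,-0.057,0.009,0,0,0],[-1,0.0102,-0.057,0.009,0,0,0],[-1,0.0102,-0.057,0.009,0,0,0],[-1,0.0102,-0.057,0.009,0,0,0],[-1,0.0102,-0.057,0.009,0,0,0],[-1,0.0102,-0.057,0.009,0,0,0],[-1,0.0102,-0.057,0.009,0,0,0],[-1,0.0102,-0.057,0.009,0,0,0],[-1,0.0102,-0.057,0.009,0,0,0],[-1,0.0102,-0.057,0.009,0,0,0],[-1,0.0102,-0.057,0.009,0,0,0],[-1,0,0,0,0,0,0],[-1,0,0,0,0,0,0]]
  ]
}}

```text
time_s: 14.25
ee_pos: [0.5175, 0.0702, 0.1738]
tool_rot: [2.995, 0.004, 0.944]
force: [-0.1, 0.1, -0.0]
grip_width: 0.085
gripper_force: 0.0
```

```bash
python3 n.py .590 .069 .07
python3 - <<'E'
from h import *
from cell import viewer
f=viewer.grab_frame("wrist"); im=f["frame"][:,:,::-1].copy()
K=np.array(f["K"]);rt=R.from_rotvec(f["rotation"]);t=np.array(f["xyz"])
for p in [(.590,.069,.103),(.593,.197,.103)]:
    c=rt.inv().apply(np.array(p)-t); u=K@c/c[2]; print(p,u[:2],K[0,0]/c[2]); cv2.drawMarker(im,(int(u[0]),int(u[1])),(0,0,255),0,14,1)
cv2.imwrite("pics/w4.png",im); np.save("w4.npy",np.r_[K.ravel(),f["rotation"],t])
E
```

```text
t 14.25 tcp [0.5175 0.0702 0.1738] q [-0.1559 -0.4697  2.3274  0.1407  0.6837  1.3303] F [-0.0599  0.0632 -0.0271] w 0.08500857268520694
turn [0.0002 0.0001 0.0015] shift [-0.0002  0.0022  0.2986] M z [ 0.5735 -0.0005 -0.8192]
(0.59, 0.069, 0.103) [321.2595 204.795 ] 1224.4280239177192
(0.593, 0.197, 0.103) [165.0005 201.1506] 1220.7567568050529
```

View pics/w4.png

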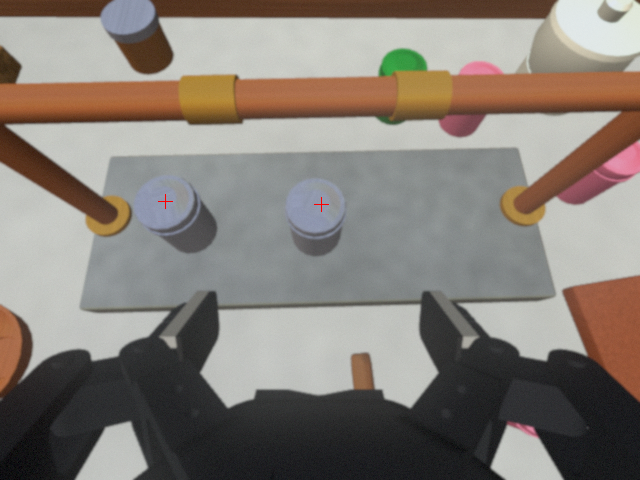

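Middle lid is at (316,207), so the tin is near (0.589, 0.073). The left lid is at (168,203), so that tin is near (0.591, 0.195). I'll go in, grip the middle tin and lift it 20 mm.

Request:
{"fn": "send_rows", "kwargs": {
  "targets": [
    [[-1,0,-0.0005,0.0252,0,0,0],[-1,0,-0.0005,0.0252,0,0,0],[-1,0,-0.0005,0.0252,0,0,0],[-1,0,-0.0005,0.0252,0,0,0],[-1,0,-0.0005,0.0252,0,0,0],[-1,0,-0.0005,0.0252,0,0,0],[-1,0,-0.0005,0.0252,0,0,0],[-1,0,-0.0005,0.0252,0,0,0],[-1,0,-0.0005,0.0252,0,0,0],[-1,0,-0.0005,0.0252,0,0,0],[-1,0,-0.0005,0.0252,0,0,0],[-1,0,-0.0005,0.0252,0,0,0],[-1,0,0,0,0,0,0],[0.3,0,0,0,0,0,0],[0.3,0,0,0,0,0,0],[0.3,0,0,0,0,0,0],[0.3,0,0,0,0,0,0],[0.3,0,0,0,0,0,0],[0.3,0,0,0,0,0,0],[0.3,0,0,0,0,0,0]]
  ]
}}

```text
time_s: 16.3
ee_pos: [0.6051, 0.0718, 0.0509]
tool_rot: [2.993, 0.002, 0.948]
force: [-3.3, 0.2, 6.3]
grip_width: 0.0471
gripper_force: 45.7
```

Request:
{"fn": "send_rows", "kwargs": {
  "targets": [
    [[0.3,0,0,0,0,0,0],[0.3,0.0057,0,-0.0082,0,0,0],[0.3,0.0057,0,-0.0082,0,0,0],[0.3,0.0057,0,-0.0082,0,0,0],[0.3,0.0057,0,-0.0082,0,0,0],[0.3,0,0,0,0,0,0],[0.3,0,0,0,0,0,0],[0.3,0,0,0,0,0,0],[0.3,0,0,0,0,0,0],[0.3,0,0,0,0,0,0],[0.3,0,0,0,0,0,0],[0.3,0,0,0,0,0,0]]
  ]
}}

```text
time_s: 17.5
ee_pos: [0.604, 0.072, 0.0693]
tool_rot: [2.994, 0.001, 0.944]
force: [0.2, 1.1, -1.2]
grip_width: 0.0469
gripper_force: 46.2
```

Request:
{"fn": "send_rows", "kwargs": {
  "targets": [
    [[0.3,0,0,0,0,0,0],[0.3,0,0,0,0,0,0]]
  ]
}}

```text
time_s: 17.7
ee_pos: [0.6041, 0.072, 0.0694]
tool_rot: [2.994, 0.001, 0.944]
force: [0.8, 0.1, -2.1]
grip_width: 0.0472
gripper_force: 46.2
```

Only about 1.6 N, so this one is wood. I'll set it back down where it stood.

Request:
{"fn": "send_rows", "kwargs": {
  "targets": [
    [[0.3,-0.0034,0,0.0049,0,0,0],[0.3,-0.0034,0,0.0049,0,0,0],[0.3,-0.0034,0,0.0049,0,0,0],[0.3,-0.0034,0,0.0049,0,0,0],[0.3,-0.0034,0,0.0049,0,0,0],[0.3,-0.0034,0,0.0049,0,0,0],[0.3,0,0,0,0,0,0],[0.3,-0.0011,0,0.0016,0,0,0],[0.3,0,0,0,0,0,0],[0.3,0,0,0,0,0,0]]
  ]
}}

```text
time_s: 18.7
ee_pos: [0.6044, 0.0719, 0.0508]
tool_rot: [2.994, 0.001, 0.944]
force: [-0.2, 0.2, -0.9]
grip_width: 0.0468
gripper_force: 46.3
```

Request:
{"fn": "send_rows", "kwargs": {
  "targets": [
    [[0.3,-0.0011,0,0.0016,0,0,0],[0.3,0,0,0,0,0,0],[0.3,0,0,0,0,0,0]]
  ]
}}

```text
time_s: 19.0
ee_pos: [0.6052, 0.0719, 0.0507]
tool_rot: [2.993, 0.001, 0.947]
force: [-0.3, 1.3, 4.1]
grip_width: 0.047
gripper_force: 46.5
```

Contact with the ledge. Release and back off 140 mm along the tool axis.

Request:
{"fn": "send_rows", "kwargs": {
  "targets": [
    [[-0.1,0,0,0,0,0,0],[-0.2,0,0,0,0,0,0],[-0.4,0,0,0,0,0,0],[-0.6,0,0,0,0,0,0],[-1,0,0,0,0,0,0],[-1,0,0,0,0,0,0],[-1,0,0,0,0,0,0],[-1,0,0,-0.01,0,0,0],[-1,0,0,-0.03,0,0,0],[-1,0,0,-0.03,0,0,0],[-1,0,0,-0.03,0,0,0],[-1,0,0,-0.03,0,0,0],[-1,0,0,-0.03,0,0,0],[-1,0,0,-0.03,0,0,0],[-1,0,0,-0.03,0,0,0],[-1,0,0,-0.03,0,0,0],[-1,0,0,-0.03,0,0,0]]
  ]
}}

```text
time_s: 20.7
ee_pos: [0.5233, 0.0722, 0.1649]
tool_rot: [2.994, 0.001, 0.944]
force: [0.5, -0.6, -0.6]
grip_width: 0.0853
gripper_force: 0.0
```

```bash
python3 n.py .592 .195 .07 .14;  python3 n.py .592 .195 .07
```

```text
t 20.7 tcp [0.5233 0.0722 0.1649] q [-0.1453 -0.4326  2.3217  0.1344  0.6507  1.3431] F [ 0.4699 -0.5964 -0.637 ] w 0.08526293314651773
turn [ 0.001  -0.      0.0006] shift [ 0.0039 -0.2456 -0.0007] M z [ 0.5736 -0.0019 -0.8191]
t 20.7 tcp [0.5233 0.0722 0.1649] q [-0.1453 -0.4326  2.3217  0.1344  0.6507  1.3431] F [ 0.4699 -0.5964 -0.637 ] w 0.08526293314651773
turn [ 0.001  -0.      0.0006] shift [ 0.0039 -0.2462  0.2793] M z [ 0.5736 -0.0019 -0.8191]
```

Request:
{"fn": "send_rows", "kwargs": {
  "targets": [
    [[-1,0.0006,-0.041,0,0,0,0],[-1,0.0006,-0.041,0,0,0,0],[-1,0.0006,-0.041,0,0,0,0],[-1,0.0006,-0.041,0,0,0,0],[-1,0.0006,-0.041,0,0,0,0],[-1,0.0006,-0.041,0,0,0,0],[-1,0,0,0,0,0,0],[-1,0,0,0,0,0,0],[-1,0,0,0,0,0,0]]
  ]
}}

```text
time_s: 21.6
ee_pos: [0.5253, 0.1945, 0.165]
tool_rot: [2.994, 0.0, 0.944]
force: [0.2, -0.2, -0.5]
grip_width: 0.0854
gripper_force: 0.0
```

```bash
python3 n.py .592 .195 .07
python3 - <<'E'
from h import *
from cell import viewer
f=viewer.grab_frame("wrist"); im=f["frame"][:,:,::-1].copy()
K=np.array(f["K"]);rt=R.from_rotvec(f["rotation"]);t=np.array(f["xyz"])
for p in [(.592,.195,.103)]:
    c=rt.inv().apply(np.array(p)-t); u=K@c/c[2]; print(p,u[:2],K[0,0]/c[2]); cv2.drawMarker(im,(int(u[0]),int(u[1])),(0,0,255),0,14,1)
cv2.imwrite("pics/w5.png",im)
E
```

```text
t 21.6 tcp [0.5253 0.1945 0.165 ] q [ 0.2148 -0.2665  2.2016 -0.2165  0.6183  1.9243] F [ 0.2413 -0.1671 -0.4838] w 0.08543142689101157
turn [0.0012 0.0001 0.0004] shift [ 0.0004 -0.0018  0.2776] M z [ 0.5733 -0.0024 -0.8193]
(0.592, 0.195, 0.103) [318.8473 206.7774] 1271.3302291371838
```

View pics/w5.png

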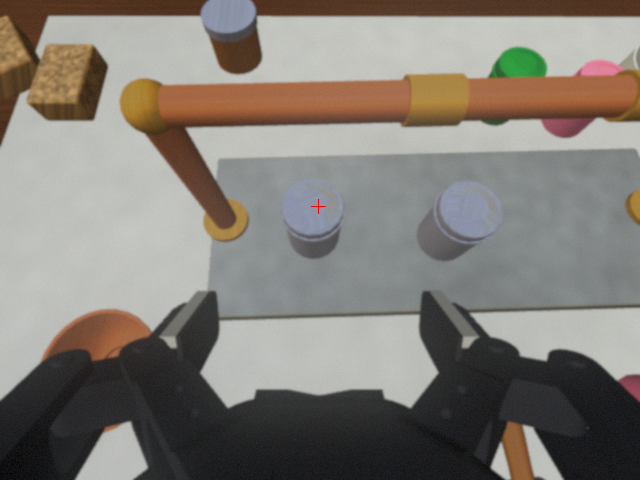

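Left lid is at (313,209), 6 px left of the prediction, so y ≈ 0.199. The middle tin stands upright at (468,212). Going in on the left tin.

Request:
{"fn": "send_rows", "kwargs": {
  "targets": [
    [[-1,0,-0.001,0.0254,0,0,0],[-1,0,-0.001,0.0254,0,0,0],[-1,0,-0.001,0.0254,0,0,0],[-1,0,-0.001,0.0254,0,0,0],[-1,0,-0.001,0.0254,0,0,0],[-1,0,-0.001,0.0254,0,0,0],[-1,0,-0.001,0.0254,0,0,0],[-1,0,-0.001,0.0254,0,0,0],[-1,0,-0.001,0.0254,0,0,0],[-1,0,-0.001,0.0254,0,0,0],[-1,0,-0.001,0.0254,0,0,0],[-1,0,0,0,0,0,0],[0.3,0,0,0,0,0,0],[0.3,0,0,0,0,0,0],[0.3,0,0,0,0,0,0],[0.3,0,0,0,0,0,0],[0.3,0,0,0,0,0,0],[0.3,0,0,0,0,0,0],[0.3,0,0,0,0,0,0],[0.3,0,0,0,0,0,0]]
  ]
}}

```text
time_s: 23.65
ee_pos: [0.6061, 0.2003, 0.0522]
tool_rot: [2.993, 0.001, 0.947]
force: [-3.9, -2.9, 6.7]
grip_width: 0.0465
gripper_force: 44.5
```

Request:
{"fn": "send_rows", "kwargs": {
  "targets": [
    [[0.3,0,0,0,0,0,0],[0.3,0.0057,0,-0.0082,0,0,0],[0.3,0.0057,0,-0.0082,0,0,0],[0.3,0.0057,0,-0.0082,0,0,0],[0.3,0.0057,0,-0.0082,0,0,0],[0.3,0,0,0,0,0,0],[0.3,0,0,0,0,0,0],[0.3,0,0,0,0,0,0],[0.3,0,0,0,0,0,0],[0.3,0,0,0,0,0,0],[0.3,0,0,0,0,0,0],[0.3,0,0,0,0,0,0]]
  ]
}}

```text
time_s: 24.85
ee_pos: [0.6054, 0.2004, 0.0705]
tool_rot: [2.994, 0.001, 0.944]
force: [-0.2, -0.9, -5.3]
grip_width: 0.0456
gripper_force: 44.7
```

Request:
{"fn": "send_rows", "kwargs": {
  "targets": [
    [[0.3,0,0,0,0,0,0],[0.3,0,0,0,0,0,0]]
  ]
}}

```text
time_s: 25.05
ee_pos: [0.6054, 0.2005, 0.0706]
tool_rot: [2.994, 0.001, 0.944]
force: [0.1, -0.6, -7.0]
grip_width: 0.0462
gripper_force: 44.7
```

It reads about 5 to 6.5 N, so the left tin is bronze. Carrying it to the near slot on the tile.

Request:
{"fn": "send_rows", "kwargs": {
  "targets": [
    [[0.3,-0.0115,0,-0.0325,0,0,0],[0.3,-0.0115,0,-0.0325,0,0,0],[0.3,-0.0115,0,-0.0325,0,0,0],[0.3,-0.0115,0,-0.0325,0,0,0],[0.3,-0.0115,0,-0.0325,0,0,0],[0.3,0.0191,0,-0.0273,0,0,0],[0.3,0.0191,0,-0.0273,0,0,0],[0.3,0.0191,0,-0.0273,0,0,0],[0.3,-0.0067,0.0567,-0.0047,0,0,0],[0.3,-0.0067,0.0567,-0.0047,0,0,0],[0.3,-0.0067,0.0567,-0.0047,0,0,0],[0.3,-0.0067,0.0567,-0.0047,0,0,0],[0.3,-0.0067,0.0567,-0.0047,0,0,0],[0.3,-0.0067,0.0567,-0.0047,0,0,0],[0.3,-0.0067,0.0567,-0.0047,0,0,0],[0.3,-0.0067,0.0567,-0.0047,0,0,0],[0.3,-0.0067,0.0567,-0.0047,0,0,0],[0.3,-0.0067,0.0567,-0.0047,0,0,0],[0.3,-0.0067,0.0567,-0.0047,0,0,0],[0.3,-0.0067,0.0567,-0.0047,0,0,0]]
  ]
}}

```text
time_s: 27.05
ee_pos: [0.4855, -0.1414, 0.1716]
tool_rot: [2.992, 0.002, 0.943]
force: [0.2, 0.1, -6.4]
grip_width: 0.0439
gripper_force: 44.4
```

Request:
{"fn": "send_rows", "kwargs": {
  "targets": [
    [[0.3,-0.0067,0.0567,-0.0047,0,0,0],[0.3,-0.0067,0.0567,-0.0047,0,0,0],[0.3,-0.0067,0.0567,-0.0047,0,0,0],[0.3,-0.0067,0.0567,-0.0047,0,0,0],[0.3,0,0,0,0,0,0],[0.3,0,0,0,0,0,0],[0.3,0,0,0,0,0,0]]
  ]
}}

```text
time_s: 27.75
ee_pos: [0.4696, -0.2524, 0.1713]
tool_rot: [2.995, 0.002, 0.942]
force: [-0.0, 1.1, -5.8]
grip_width: 0.0423
gripper_force: 45.0
```

```bash
python3 d.py .470 -.253 .049
```

```text
t 27.75 tcp [ 0.4696 -0.2524  0.1713] q [-1.0639 -0.3135  2.2239  0.634   1.0043  0.2183] F [-0.0002  1.0888 -5.7547] w 0.04225923286505778
turn [0.0009 0.0005 0.001 ] shift [-0.1394  0.0006  0.2011]
```

The opening is creeping shut (46 to 42 mm), so the tin is being squeezed forward out of the pads. I'll set it down promptly.

Request:
{"fn": "send_rows", "kwargs": {
  "targets": [
    [[0.3,-0.02,0,0.0285,0,0,0],[0.3,-0.02,0,0.0285,0,0,0],[0.3,-0.02,0,0.0285,0,0,0],[0.3,-0.02,0,0.0285,0,0,0],[0.3,-0.02,0,0.0285,0,0,0],[0.3,-0.02,0,0.0285,0,0,0],[0.3,-0.006,0,0.0085,0,0,0],[0.3,-0.006,0,0.0085,0,0,0],[0.3,-0.006,0,0.0085,0,0,0]]
  ]
}}

```text
time_s: 28.65
ee_pos: [0.4701, -0.2537, 0.0523]
tool_rot: [2.992, 0.002, 0.945]
force: [-1.5, -0.5, -5.7]
grip_width: 0.0426
gripper_force: 45.3
```

Request:
{"fn": "send_rows", "kwargs": {
  "targets": [
    [[0.3,-0.0011,0,0.0016,0,0,0],[0.3,-0.0011,0,0.0016,0,0,0]]
  ]
}}

```text
time_s: 28.85
ee_pos: [0.4699, -0.2536, 0.0502]
tool_rot: [2.993, 0.001, 0.944]
force: [1.3, -0.7, -6.3]
grip_width: 0.0425
gripper_force: 45.3
```

Request:
{"fn": "send_rows", "kwargs": {
  "targets": [
    [[0.3,-0.0011,0,0.0016,0,0,0],[0.3,-0.0011,0,0.0016,0,0,0],[0.3,0,0,0,0,0,0]]
  ]
}}

```text
time_s: 29.15
ee_pos: [0.4696, -0.2533, 0.0478]
tool_rot: [2.994, 0.001, 0.944]
force: [-0.3, -0.0, -6.4]
grip_width: 0.0425
gripper_force: 45.3
```

Request:
{"fn": "send_rows", "kwargs": {
  "targets": [
    [[0.3,-0.0011,0,0.0016,0,0,0],[0.3,0,0,0,0,0,0]]
  ]
}}

```text
time_s: 29.35
ee_pos: [0.4696, -0.2532, 0.0467]
tool_rot: [2.994, 0.001, 0.944]
force: [-0.3, 0.3, -5.8]
grip_width: 0.0427
gripper_force: 45.3
```

Run:
```python
from h import *
from cell import viewer
s,_=state(); print(s["ee_pos"],s["force"])
f=viewer.grab_frame("scene")["frame"][:,:,::-1][150:270,160:320]; g=viewer.grab_frame("wrist")["frame"][:,:,::-1]
a=cv2.resize(f,(560,420),interpolation=2)[:,80:460]; cv2.imwrite("pics/w6.png",np.hstack([a,cv2.resize(g,(560,420))[:,90:510]]))
```

```text
[ 0.4696 -0.2532  0.0467] [-0.2848  0.2805 -5.8138]
```

View pics/w6.png

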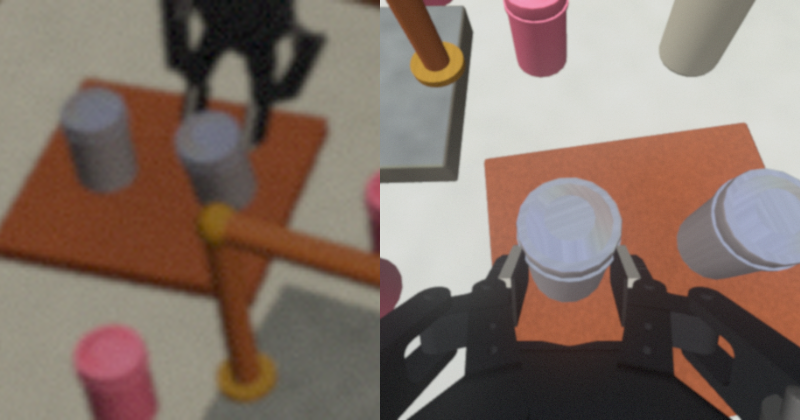

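The right half shows the held tin's lid at about (569,226) with more of its side visible, down to (568,301), than when upright. So it may have tilted in the jaws. I'll quantify the tilt before letting go.

Run:
```python
from h import *
from cell import viewer
f=viewer.grab_frame("wrist"); g=f["frame"]
K=np.array(f["K"]);rt=R.from_rotvec(f["rotation"]);t=np.array(f["xyz"])
def pr(P):
    c=rt.inv().apply(np.atleast_2d(P)-t); u=c@K.T; return u[:,:2]/u[:,2:]
cv2.imwrite("pics/w7raw.png",g[:,:,::-1])
print([(v,*g[v,319].tolist()) for v in range(196,356,4)])
a=np.linspace(0,2*np.pi,73); circ=lambda r,z:np.c_[r*np.cos(a),r*np.sin(a),0*a+z]
def feat(x,y,z,th):
    q=R.from_rotvec([0,th,0]); o=np.array([x,y,z])
    lid=pr(q.apply(circ(.026,.071))+o); bot=pr(q.apply(circ(.025,0))+o)
    return lid[:,1].min(),lid[:,1].max(),lid[:,0].max()-lid[:,0].min(),bot[:,1].max()
for th in (0,.1,.2,.3,.4):
  print(th,np.round(feat(.457,-.253,.022,th),1))
print("first tin",pr([[.470,-.359,.093],[.470,-.359,.02]]), "tile pts",pr([[.5418,-.185,.02]]))
```

```text
[(196, 171, 107, 82), (200, 168, 104, 80), (204, 164, 162, 169), (208, 162, 166, 176), (212, 166, 162, 163), (216, 163, 160, 161), (220, 158, 155, 156), (224, 157, 164, 177), (228, 163, 169, 185), (232, 160, 165, 179), (236, 159, 164, 178), (240, 165, 171, 187), (244, 160, 167, 183), (248, 159, 166, 182), (252, 161, 166, 183), (256, 161, 167, 184), (260, 162, 169, 188), (264, 164, 172, 188), (268, 159, 167, 182), (272, 162, 169, 185), (276, 159, 166, 191), (280, 163, 170, 198), (284, 165, 172, 196), (288, 162, 169, 196), (292, 160, 167, 194), (296, 161, 169, 195), (300, 160, 167, 190), (304, 154, 161, 178), (308, 154, 159, 182), (312, 115, 111, 114), (316, 112, 112, 113), (320, 159, 166, 182), (324, 108, 103, 105), (328, 108, 99, 101), (332, 105, 97, 100), (336, 102, 95, 94), (340, 105, 97, 97), (344, 122, 96, 90), (348, 170, 99, 70), (352, 169, 99, 68)]
0 [214.8 340.6 128.2 344.2]
0.1 [203.1 320.6 125.9 343.8]
0.2 [193.4 300.5 123.2 343. ]
0.3 [185.8 280.8 120.  341.7]
0.4 [180.2 262.  116.5 339.9]
first tin [[573.1399 243.3018]
 [489.7591 280.3008]] tile pts [[221.4491 178.38  ]]
```

Run:
```python
from h import *
from cell import viewer
f=viewer.grab_frame("wrist"); g=f["frame"]
K=np.array(f["K"]);rt=R.from_rotvec(f["rotation"]);t=np.array(f["xyz"])
def pr(P):
    c=rt.inv().apply(np.atleast_2d(P)-t); u=c@K.T; return u[:,:2]/u[:,2:]
a=np.linspace(0,2*np.pi,73); circ=lambda r,z:np.c_[r*np.cos(a),r*np.sin(a),0*a+z]
def feat(x,z,th):
    q=R.from_rotvec([0,th,0]); o=np.array([x,-.253,z])
    lid=pr(q.apply(circ(.026,.071))+o); bot=pr(q.apply(circ(.025,0))+o)
    return np.array([lid[:,1].min(),lid[:,1].max(),lid[:,0].max()-lid[:,0].min(),bot[:,1].max()])
m=(g[:,:,2].astype(int)-g[:,:,0]>-15)  # bluish/grey vs tile
for v in (240,255,262,270): 
    u=np.where(m[v,230:410])[0]+230; print(v,u.min(),u.max())
for lm in (310,320):
  for w in (118,121):
    o=least_squares(lambda p:feat(*p)-[203,lm,w,345],[.457,.022,.1],x_scale=[.01,.01,.1]); print(lm,w,o.x,o.fun)
```

```text
240 262 374
255 259 378
262 260 377
270 260 377
310 118 [0.4564 0.015  0.174 ] [ 0.5399 -0.3124  0.488  -0.2076]
310 121 [0.4561 0.0172 0.1706] [-0.6388  0.37   -0.5759  0.2452]
320 118 [0.4571 0.0164 0.1195] [ 3.1315 -1.9545  2.8363 -1.0634]
320 121 [0.4568 0.0187 0.1164] [ 1.965  -1.2271  1.7763 -0.6663]
```

The fit gives about 0.17 rad of tilt, top leaning toward +x. I'll turn the tool back by that much about its y, then lower until it touches.

Request:
{"fn": "send_rows", "kwargs": {
  "targets": [
    [[0.3,0,0,0,0,0.02,0],[0.3,0,0,0,0,0.03,0],[0.3,0,0,0,0,0.03,0],[0.3,0,0,0,0,0,0],[0.3,0,0,0,0,0,0]]
  ]
}}

```text
time_s: 30.05
ee_pos: [0.4694, -0.2536, 0.0466]
tool_rot: [2.91, -0.0, 1.178]
force: [0.3, -0.7, -6.6]
grip_width: 0.0423
gripper_force: 45.4
```

Request:
{"fn": "send_rows", "kwargs": {
  "targets": [
    [[0.3,-0.0014,0,0.0014,0,0,0],[0.3,0,0,0,0,0,0],[0.3,0,0,0,0,0,0]]
  ]
}}

```text
time_s: 30.35
ee_pos: [0.47, -0.2533, 0.0461]
tool_rot: [2.909, 0.003, 1.18]
force: [1.2, 0.0, -5.7]
grip_width: 0.0425
gripper_force: 45.4
```

Request:
{"fn": "send_rows", "kwargs": {
  "targets": [
    [[0.3,-0.0014,0,0.0014,0,0,0],[0.3,0,0,0,0,0,0],[0.3,0,0,0,0,0,0]]
  ]
}}

```text
time_s: 30.65
ee_pos: [0.4696, -0.2531, 0.0448]
tool_rot: [2.909, 0.001, 1.18]
force: [-0.3, 0.6, -5.8]
grip_width: 0.0429
gripper_force: 45.4
```

Request:
{"fn": "send_rows", "kwargs": {
  "targets": [
    [[0.3,-0.0014,0,0.0014,0,0,0],[0.3,0,0,0,0,0,0],[0.3,0,0,0,0,0,0]]
  ]
}}

```text
time_s: 30.95
ee_pos: [0.47, -0.2534, 0.0445]
tool_rot: [2.908, 0.002, 1.182]
force: [-2.6, 2.5, 1.9]
grip_width: 0.0426
gripper_force: 46.0
```

Request:
{"fn": "send_rows", "kwargs": {
  "targets": [
    [[0.3,-0.0014,0,0.0014,0,0,0],[0.3,0,0,0,0,0,0],[0.3,0,0,0,0,0,0]]
  ]
}}

```text
time_s: 31.25
ee_pos: [0.4702, -0.2537, 0.0439]
tool_rot: [2.908, 0.002, 1.183]
force: [-3.7, 2.6, 5.7]
grip_width: 0.042
gripper_force: 43.5
```

Contact. Release gradually and back off.

Request:
{"fn": "send_rows", "kwargs": {
  "targets": [
    [[0.0,0,0,0,0,0,0],[-0.05,0,0,0,0,0,0],[-0.15,0,0,0,0,0,0],[-0.3,0,0,0,0,0,0],[-0.6,0,0,0,0,0,0],[-1,0,0,0,0,0,0],[-1,0,0,0,0,0,0],[-1,0,0,0,0,0,0],[-1,0,0,-0.01,0,0,0],[-1,0,0,-0.03,0,0,0],[-1,0,0,-0.03,0,0,0],[-1,0,0,-0.03,0,0,0],[-1,0,0,-0.03,0,0,0],[-1,0,0,-0.03,0,0,0],[-1,0,0,-0.03,0,0,0],[-1,0,0,-0.03,0,0,0],[-1,0,0,-0.03,0,0,0],[-1,0,0,0,0,0,0],[-1,0,0,0,0,0,0],[-1,0,0,0,0,0,0]]
  ]
}}

```text
time_s: 33.25
ee_pos: [0.3826, -0.2525, 0.1319]
tool_rot: [2.91, 0.001, 1.18]
force: [0.4, -0.1, -0.3]
grip_width: 0.0854
gripper_force: 0.0
```

Run:
```python
from h import *
from cell import viewer
s=viewer.grab_frame("scene")["frame"][:,:,::-1][150:330,160:450]; g=viewer.grab_frame("wrist")
w=g["frame"][:,:,::-1]
K=np.array(g["K"]);rt=R.from_rotvec(g["rotation"]);t=np.array(g["xyz"])
def pr(P):
    c=rt.inv().apply(np.atleast_2d(P)-t); u=c@K.T; return u[:,:2]/u[:,2:]
w=w.copy()
for x,y in [(.470,-.359),(.4615,-.253)]:
    u=pr([[x,y,.02],[x,y,.093]]); print(u)
cv2.imwrite("pics/end.png",np.vstack([cv2.resize(s,(480,298),interpolation=2),cv2.resize(w,(480,360))])[:600])
```

```text
[[430.341  232.1734]
 [457.7866 185.7042]]
[[320.2585 239.9824]
 [320.6576 194.7183]]
```

View pics/end.png

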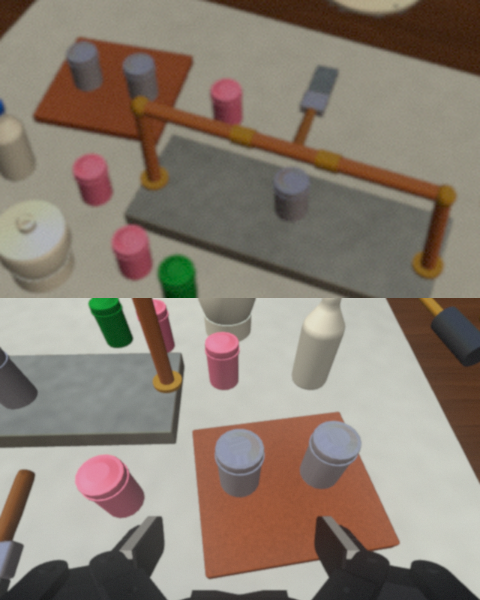

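The picture shows two tins upright on the tile, at (240,462) and (331,455), and the wooden one upright on the ledge at (292,190). The arm is clear of everything. I'm handing in.

```bash
python3 -c "
from cell import r; print(r.sign_off())"
```

```text
the job is handed in; nothing more can be done
None
```

Handed in at about 33 s; the hand-in gave no verdict. The left and right tins felt heavy (bronze) and stand upright on the tile, and the middle one felt light (wood) and is back on the ledge. I viewed 11 pictures, one over the limit of 10, and the left tin slipped and tilted about 0.17 rad in the jaws before I levelled it and set it down.

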